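Proof-pull a soldered test bar on the bench pull tester

ROBOT

A 7-joint arm with a two-finger parallel gripper is mounted at the origin on the work surface. World frame = base frame: x ahead of the robot, y to its left, z up, the work surface at z = 0. Lengths are in m, angles in rad, forces in N, time in s.
With the tool pointing down it reaches from about 0.4 to 0.9 m from the base axis. Payload 5.5 kg.
Tool frame: the origin (TCP) lies at the very end of the fingers, on their centre line; the grasp point (between the pads) lies 19 mm behind it; z points along the fingers, y is the line along which they close (so a half turn about z gives the same grasp; the last joint's range is limited). The gripper opens to 92 mm and grips with 3 to 60 N. Pads are 19 mm wide; open, the fingers measure 130 mm over their backs; the gripper's body (75 mm by 190 mm) begins 47 mm behind the grasp point.
Start: joints at [1.495, 0.501, -0.427, 1.55, 0.221, 1.138, -0.21], TCP at [0.216, -0.613, 0.227] pointing down, gripper open.
Joint ranges: [-2.88, 2.88], [-0.31, 2.03], [-1.54, 1.56], [0.2, 2.42], [-1.41, 4.55], [0.19, 2.02], [-2.57, 2.57]. Speed limits (rad/s): [2.57, 2.57, 3.14, 3.14, 3.14, 3.14, 3.14].

INTERFACE

Orientations are given as a unit quaternion [x, y, z, w].
In Python, from bench import r, jaws, solve_ik, monitor, cams, workorder gives the robot as it stands. Calls block until the motion is done:
- r.move_ptp(position, orientation): joint-space move of the TCP to a pose.
- r.move_straight(position, ori=None, feed=0.15): straight line of the TCP; ori=None keeps the orientation; feed is the mean speed in m/s.
- r.goto_joints(angles): joint-space move.
- jaws.grip(opening, squeeze=None): opening from 0.0 (shut) to 1.0 (fully open); squeeze is the grip in N (None keeps the last); returns when the fingers have stopped.
- r.sleep(seconds).
- solve_ik(position, orientation): joint angles nearest the present ones, or None.
- monitor.read_state(): the state.
- cams.grab_frame(name): name is "scene" or "top"; returns the picture (420x560x3 uint8, red, green, blue); there is no depth.
- cams.camera_params(name): a dict with "K" (3x3 intrinsics, pixels), "rvec" (rotation vector, rad) and "tvec" (3), from world to camera coordinates, as OpenCV has them. Camera axes: x right, y down, z forward; pixel columns grow to the right and rows downward; lengths in m; the calibration is good to about 2 mm. A picture is of the moment at which its call begins. camera_params takes no time and is no camera call.
A pose or a line that the arm cannot do raises r.IKError and nothing moves.
- workorder.close_job(): hands the job in; it is judged then, once.
The state is a dict: "time": time; "joint_pos": joint angles; "joint_velocities": joint speeds; "tau": joint torques, N m; "tcp_pos": TCP position; "tcp_rot": TCP orientation; "contact_force": force on the tool from outside, world axes, zero at the start; "torque": the same for the moment, N m; "gripper_width": opening from 0.0 (shut) to 1.0 (fully open); "finger_force": force on a finger pad.
Only numpy, scipy, OpenCV 4.12 (cv2) and the standard library are available. Lean on these libraries where they do the work, as an engineer would, in place of code of your own. Each camera call takes 0.05 s, during which the arm holds its last target. There are 200 camera calls.

TASK

Prove the solder joint of the brass test bar that lies on the loading ledge of the pull tester: push the bar away from the ledge into the two claws until both its ends are fully home against the back stops. Then take the orange handle and draw the carriage out steadily until the scale's black pointer stands over the red band, not pulling well past it, and finish while still holding the handle there with the spring load on the bar; leave the other things on the bench where they lie.

Things in the scene. Friction and masses are not known exactly. Their poses are not given: they have to be found in the camera images.
- tester: Bench pull tester, fixed: grey base plate 130 x 520 mm, top 16 mm high. Origin on the bench surface, midway between its two claws at rest. Its x axis points from the loading ledge to the back stops (away from the robot, tester yaw up to 0.25 rad either way), y along the tester to the blue scale, z up. Pulling goes along -y. All coordinates below: this frame, mm, tester at rest.
- ledge_mid (a point): Middle of the top of the aluminium loading ledge, at x -37.5, y 0, z 40. The ledge spans x -62 to -13 and y -38 to 38.
- scale_face (a point): Middle of the white face on top of the spring scale, at x 0, y 182, z 67. The scale's blue housing spans x -26 to 26, y 112 to 250.
- test_bar: Brass bar to be tested, 0.13 to 0.20 kg: flat shank 14 mm wide, 7 mm thick, 104 mm long, along its y axis, a head 24 mm wide, 20 mm high, 11 mm thick on each end (126 mm overall), solder seam at the middle. Origin at its centre. It starts with the shank lying on the ledge, heads hanging clear beyond the ledge's sides, skewed up to 0.12 rad, centre at x -48 to -24. Home: x 0, in both claws.
- bar_end_a (a point): centre of the test bar's head that is nearer the blue scale (57.5 mm from the bar's centre). Home at tester x 0.
- bar_end_b (a point): centre of the test bar's other head, on the carriage side (57.5 mm from the bar's centre). Home at tester x 0.
- scale_claw (a point): Dark steel claw on the scale's draw rod, for bar head A. Slotted plate at y 33 to 43, x -12 to 26, top z 62; the slot is open towards the ledge, floor z 39.7, roof z 49, back stop for the shank at x 7. The head sits in the gap beyond the plate (y 43 to 70), with some 8 mm of play along y. This point: middle of the slot, on the pull axis: x 0, y 38, z 43.5 at rest.
- carriage_claw (a point): The like claw on the carriage, mirrored, for bar head B: slotted plate at y -33 to -43, head gap y -43 to -70. This point: middle of its slot, x 0, y -38, z 43.5 with joint carriage at 0.
- handle_grip (a point): Point on the axis of the upright orange handle of the carriage, 20 mm below its top: x 0, y -120, z 90 with joint carriage at 0. The handle is a round grip, 22 mm in diameter, z 58 to 110. The aluminium carriage block under it spans x -32 to 32, y -80 to -152, top z 55.
- carriage (a joint): Travel of the carriage along -y, m, 0 to 0.090; starts at 0 to 0.004. Empty, it slides with 1.2 N of friction and stays where left. With the bar in the claws it moves freely through the play (18 mm in all, from carriage 0), then draws the scale's spring out through the bar, 1 mm for 1 mm, and springs back if let go.
- draw_rod (a joint): Extension of the scale's spring = travel of the draw rod, its claw and the black pointer along the tester's -y, m, 0 to 0.066; 200 N/m, 0 at rest.
- set_band (a joint): where the red band (proof load) is set on the scale, m of spring extension, 0.028 to 0.048 (about 6 to 10 N): the pointer stands over the middle of the band when draw_rod equals this value. It is already set and is not to be moved.
- pointer_tip (a point): middle of the black pointer where it passes over the band's track (a 2.5 mm wide needle lying along x, on top of the scale, z 71; y 225 at rest).
- band_mark (a point): middle of the red band on top of the scale face (8 mm wide along y, z 69).
- spare_bar: bystander: a loose bar just like the test bar, on the bench in front of the tester, left part. Not to be touched.
- tweezers: bystander: steel tweezers, 150 mm, in front of the tester.
- charcoal_block: bystander: black charcoal soldering block, 75 x 130 x 32 mm, behind the tester on the right.
- steel_square: bystander: small steel square, 12 mm high, behind the tester on the left.
- bur_stand: bystander: round stepped wooden stand full of burs, 110 mm in diameter, 95 mm tall, on the right of the bench.
- ring_mandrel: bystander: steel ring mandrel, 305 mm, lying on the left.
- goldsmith_hammer: bystander: hammer lying on the right.
Things that resemble listed ones, but are neither listed nor needed, are in the scene too. What is shaped like the test_bar but green or turquoise is not meant.

How it is judged:
By the outcome, as a careful person would: the job done as asked, in the order asked, and still so for the second after the job is handed in, while the arm keeps its last pose, push and grip.
It also fails if it takes over 53 s, if anything falls off the work surface, if the arm or the gripper's body presses on something with over 40 N, if the wrist force passes 120 N, or if a joint passes its speed limit or range.

## Working session

There is one attempt and no reset: what is moved stays moved. The work goes in short steps, each a Python script; the robot and the scene stay as the last script left them, time stands still between calls to the robot, and variables do not carry over. Pictures are saved under pics/ and viewed, at most 10 in all, crops included, and the job is handed in when it is done.

```bash
mkdir -p pics; ls
python3 - <<'E'
from bench import *
import cv2,numpy as np
for n in("scene","top"):
    f=cams.grab_frame(n); cv2.imwrite(f"pics/{n}0.png",f[:,:,::-1])
    p=cams.camera_params(n); print(n,p, -cv2.Rodrigues(np.array(p["rvec"]))[0].T@np.array(p["tvec"]))
print(monitor.read_state())
E
```

```text
pics
scene {'K': array([[520.03497651,   0.        , 282.05579327],
       [  0.        , 520.03497651, 209.59582575],
       [  0.        ,   0.        ,   1.        ]]), 'rvec': array([ 1.64716109,  2.06905745, -0.69189244]), 'tvec': array([ 0.11613294, -0.3089121 ,  1.8242272 ])} [1.34626665 0.17679163 1.26215262]
top {'K': array([[436.75940375,   0.        , 277.4923658 ],
       [  0.        , 436.75940375, 208.92428074],
       [  0.        ,   0.        ,   1.        ]]), 'rvec': array([ 2.18434078, -2.12397535,  0.16709326]), 'tvec': array([-0.01718561,  0.48631532,  1.12416337])} [0.323237   0.00982168 1.18150861]
{'time': 0.1, 'joint_pos': array([ 1.49520503,  0.50178696, -0.4267964 ,  1.55130952,  0.22079065,
        1.1383308 , -0.2102803 ]), 'joint_velocities': array([ 9.78405512e-04, -3.43011817e-03, -3.90383965e-04, -3.42653061e-03,
        5.25299127e-05,  6.95492226e-05, -1.95988158e-05]), 'tau': array([-1.05950530e-02, -5.67874181e+01, -5.83835542e+00, -2.79917693e+01,
       -6.90064905e-02,  2.40832404e-02, -1.28979929e-05]), 'tcp_pos': array([ 0.21577486, -0.61247447,  0.22577544]), 'tcp_rot': array([ 9.85682459e-01,  1.68609890e-01, -1.15539552e-04, -8.84622480e-04]), 'contact_force': array([ 0.21786046,  0.2621224 , -0.13404087]), 'torque': array([-0.00458664, -0.01716167,  0.03027463]), 'finger_force': 0.0, 'gripper_width': 1.0028498897730191}
```

View pics/top0.png

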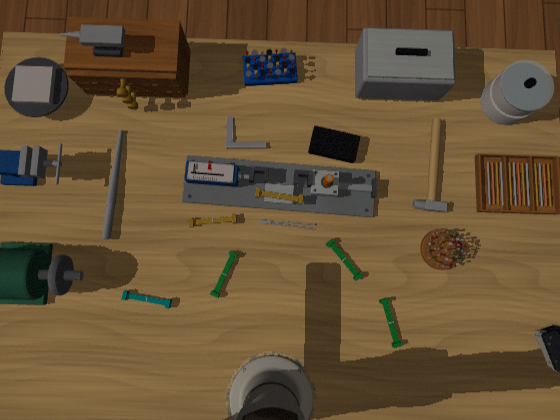

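View pics/scene0.png

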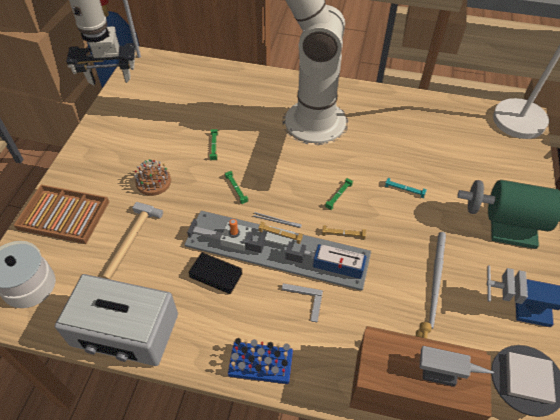

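The top view shows the tester across the middle: scale at (212,172), orange handle at (328,181). There are two brass bars. The one at (279,195) lies on the ledge, so it is the test bar. The one at (213,221) lies on the bench at front left, so it is the spare. The green and turquoise ones are decoys. I'll confirm with enlarged crops.

Run:
```python
import cv2
a=cv2.imread("pics/top0.png")[145:225,175:385]; cv2.imwrite("pics/topc.png",cv2.resize(a,None,fx=3.8,fy=3.8,interpolation=cv2.INTER_CUBIC))
a=cv2.imread("pics/scene0.png")[200:300,175:385]; cv2.imwrite("pics/scenec.png",cv2.resize(a,None,fx=3.8,fy=3.8,interpolation=cv2.INTER_CUBIC))
```

```text
(no output)
```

View pics/topc.png

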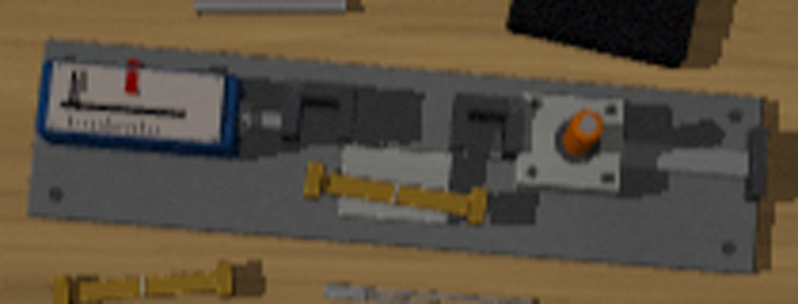

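View pics/scenec.png

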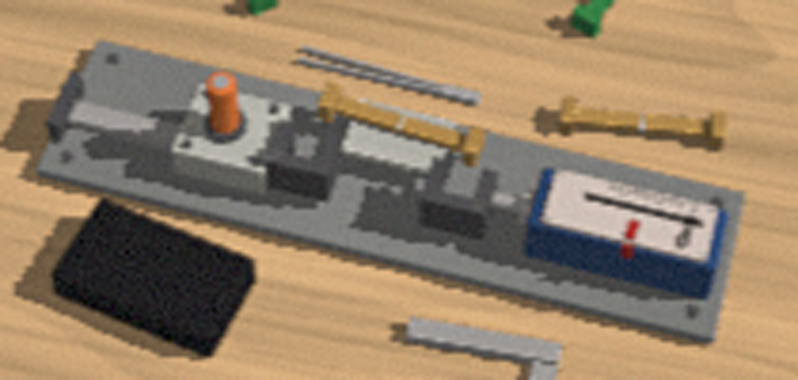

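The crops confirm it: the test bar lies on the white ledge, with head A at about (315,182) and head B at about (477,205) in the top crop. The spare is below-left on the bench. The red band is at (133,77) and the handle top at (590,118). Next I'll fit the tester pose from both views.

```bash
cat > h.py <<'E'
import numpy as np,cv2
from scipy.optimize import least_squares
from scipy.spatial.transform import Rotation as R
from bench import r,jaws,solve_ik,monitor,cams,workorder
def full(p,o): return (np.array(p)+.5)/3.8-.5+np.array(o)
def proj(n,P):
    c=cams.camera_params(n); return cv2.projectPoints(np.array(P,float).reshape(-1,3),c["rvec"],c["tvec"],c["K"],None)[0].reshape(-1,2)
def T(q,P):  # tester mm -> world m ; q=x,y,yaw
    P=np.array(P,float).reshape(-1,3)/1e3; c,s=np.cos(q[2]),np.sin(q[2])
    return np.c_[q[0]+c*P[:,0]-s*P[:,1],q[1]+s*P[:,0]+c*P[:,1],P[:,2]]
def ray(n,px,z):
    c=cams.camera_params(n);Rm=cv2.Rodrigues(np.array(c["rvec"]))[0];o=-Rm.T@c["tvec"]
    d=Rm.T@np.linalg.inv(c["K"])@[px[0],px[1],1]; return o+d*(z-o[2])/d[2]
def inv(q,w):
    d=np.array(w[:2])-q[:2];c,s=np.cos(q[2]),np.sin(q[2]);return 1e3*np.array([c*d[0]+s*d[1],-s*d[0]+c*d[1]])
E
cat > fit.py <<'E'
from h import *
to,so=(175,145),(175,200)
top=[((48,40),'P',65,0),((27,215),'P',-65,0),((768,97),'P',65,1),((757,272),'P',-65,1),((137,102),(0,182,67)),((590,118),'H')]
sc=[((97,42),'P',-65,1),((743,192),'P',-65,0),((712,340),'P',65,0),((38,175),'P',65,1),((633,222),(0,182,67)),((222,82),'H')]
def res(q,out=False):
    e=[]
    for n,L,o in(("top",top,to),("scene",sc,so)):
        for m in L:
            if m[1]=='P': P=(m[2],q[3]*1e3-520*m[3],16)
            elif m[1]=='H': P=(0,-120-q[4]*1e3,110)
            else: P=m[1]
            e.append(proj(n,T(q,P))[0]-full(m[0],o))
    return np.array(e).ravel()
s=least_squares(res,[.6,0,0,.26,.002],loss='soft_l1'); q=s.x
print(q);print(res(q).reshape(-1,2).round(1))
np.save("q.npy",q)
for n,o,L in(("top",to,dict(A=((315,182),53),B=((477,206),53),seam=((396,192),47),band=((133,77),69),ptr0=((78,88),71))),("scene",so,dict(A=((470,140),53),B=((330,100),53),seam=((402,122),47),band=((630,238),69)))):
    for k,(p,z) in L.items(): print(n,k,inv(q,ray(n,full(p,o),z/1e3)).round(1))
for n in("top","scene"):
    o=to if n=="top" else so
    im=cv2.imread(f"pics/{n}0.png"); im=cv2.resize(im,None,fx=4,fy=4,interpolation=cv2.INTER_CUBIC)
    hsv=cv2.cvtColor(im,cv2.COLOR_BGR2HSV)
    m=((hsv[...,0]<6)|(hsv[...,0]>174))&(hsv[...,1]>150)&(hsv[...,2]>90)
    f=proj(n,T(q,(0,182,67)))[0]*4+1.5
    ys,xs=np.nonzero(m); k=np.hypot(xs-f[0],ys-f[1])<130
    print(n,"band centroid",k.sum(),inv(q,ray(n,((xs[k].mean()-1.5)/4,(ys[k].mean()-1.5)/4),.069)))
E
python3 fit.py
```

```text
[ 0.55599411 -0.00808339 -0.05056864  0.25923261  0.00415554]
[[-0.2 -1.3]
 [ 0.2 -0.5]
 [-0.3 -1.2]
 [ 0.4 -0.3]
 [-0.3  3.8]
 [ 0.   5.6]
 [-0.7  0.1]
 [ 0.6  0.8]
 [ 0.5  0.9]
 [-1.8 -0.1]
 [-0.  -4.5]
 [ 0.3 -2.1]]
top A [-33.   56.7]
top B [-40.8 -56.1]
top seam [-34.5   0.4]
top band [ 26.9 186.3]
top ptr0 [ 15.8 222.6]
scene A [-31.6  53.8]
scene B [-37.8 -56.6]
scene seam [-37.4  -0.2]
scene band [ 29.  185.7]
top band centroid 272 [ 24.56579169 187.27361623]
scene band centroid 195 [ 29.38590398 185.63710905]
```

```bash
sed -i "s/P=(m\[2\],/P=(m[2]+q[5]*1e3,/; s/\.26,\.002\]/.26,.002,0]/" fit.py; python3 fit.py
```

```text
[ 0.56771399 -0.00717527 -0.04978967  0.25776072  0.00412008 -0.01376843]
[[-0.3 -0.4]
 [ 0.1  0.3]
 [-0.4 -0.5]
 [ 0.3  0.4]
 [-0.5 -0.6]
 [-0.3  0.9]
 [-0.5 -0.4]
 [ 0.7  0.1]
 [ 0.7  0.2]
 [-1.5 -0.6]
 [-0.3 -0.9]
 [-0.5  1.4]]
top A [-44.7  55.2]
top B [-52.5 -57.5]
top seam [-46.1  -1.1]
top band [ 15.4 184.8]
top ptr0 [  4.3 221.1]
scene A [-43.2  52.3]
scene B [-49.5 -58. ]
scene seam [-49.   -1.6]
scene band [ 17.5 184.2]
top band centroid 272 [ 13.05150085 185.76413835]
scene band centroid 195 [ 17.87033689 184.12387695]
```

```bash
cat >> h.py <<'E'
try: q=np.load("q.npy")
except Exception: pass
def ori(): return (R.from_euler('z',q[2])*R.from_quat([1,0,0,0])).as_quat()
def W(x,y,z): return T(q,(x,y,z))[0]
def st():
    s=monitor.read_state(); c,sn=np.cos(q[2]),np.sin(q[2]); f=s["contact_force"]
    return s["time"],inv(q,s["tcp_pos"]),s["tcp_pos"][2]*1e3,np.array([c*f[0]+sn*f[1],-sn*f[0]+c*f[1],f[2]])
def show(t):
    a,b,z,f=st(); print(t,round(a,2),b.round(1),round(z,1),f.round(1))
E
python3 - <<'E'
from h import *
jaws.grip(0.16)
r.move_ptp(W(-85,0,200),ori()); show("above")
r.move_straight(W(-85,0,43),feed=.12); show("down")
r.move_straight(W(-40,0,43),feed=.04); show("p1")
f=cams.grab_frame("scene"); cv2.imwrite("pics/s1.png",f[:,:,::-1])
f=cams.grab_frame("top"); cv2.imwrite("pics/t1.png",f[:,:,::-1])
a=cv2.resize(f[:,:,::-1][145:225,175:385],None,fx=3.8,fy=3.8,interpolation=cv2.INTER_CUBIC)
b=cv2.resize(cv2.imread("pics/s1.png")[190:265,215:365],None,fx=5.3,fy=3.8,interpolation=cv2.INTER_CUBIC)[:285]
b=cv2.resize(b,(798,285)); cv2.imwrite("pics/c1.png",np.vstack([a,b]))
E
```

```text
above 3.76 [-84.7  -0.9] 200.0 [-0.1 -0.4  0.7]
down 5.22 [-84.4   0. ] 43.6 [ 0.3 -0.6  0.1]
p1 6.49 [-40.   0.] 43.1 [ 0.4 -0.1  0.2]
```

View pics/c1.png

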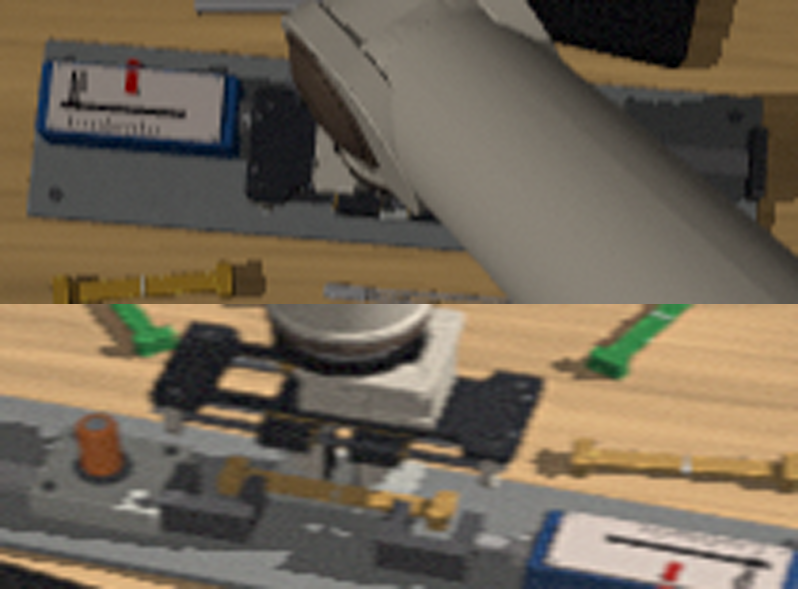

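The scene crop shows the fingers behind the shank at about (335,460), with the bar being driven straight into the claws. I'll push on until the force rises.

Run:
```python
from h import *
r.move_straight(W(-22,0,43),feed=.04); show("p2")
x=-22
while x<-5:
    x+=1; r.move_straight(W(x,0,43),feed=.02); a=st()
    print(x,a[1].round(1),a[3].round(1))
    if a[3][0]<-8: break
r.sleep(.2); show("push")
f=cams.grab_frame("scene"); cv2.imwrite("pics/s2.png",f[:,:,::-1])
r.move_straight(W(-30,0,43),feed=.06)
r.move_straight(W(-40,0,150),feed=.2); show("up")
r.move_ptp(W(-120,-124,210),ori()); show("clear")
f=cams.grab_frame("scene"); cv2.imwrite("pics/s3.png",f[:,:,::-1])
g=cams.grab_frame("top"); cv2.imwrite("pics/t3.png",g[:,:,::-1])
b=cv2.resize(f[:,:,::-1][205:285,175:385],None,fx=3.8,fy=3.8,interpolation=cv2.INTER_CUBIC)
a=cv2.resize(g[:,:,::-1][150:225,175:385],None,fx=3.8,fy=3.8,interpolation=cv2.INTER_CUBIC)
cv2.imwrite("pics/c3.png",np.vstack([a,b]))
```

```text
p2 7.19 [-21.7   0.2] 43.0 [-0.1 -1.1  0.1]
-21 [-21.   0.] [0.7 0.7 0.5]
-20 [-20.  -0.] [ 0.6 -0.7 -0.5]
-19 [-19.6  -0. ] [-2.2  0.4  1.7]
-18 [-19.5  -0. ] [-5.2  0.   3. ]
-17 [-19.4  -0. ] [-7.7  0.   5. ]
-16 [-19.4  -0.1] [-9.   0.1  7.7]
push 8.89 [-19.3  -0. ] 42.5 [-9.4  0.3  7.2]
up 10.01 [-40.3  -0.6] 149.4 [ 0.6 -0.2 -0.2]
clear 10.69 [-120.  -123.7] 209.3 [-0.2 -0.1 -0.6]
```

View pics/c3.png

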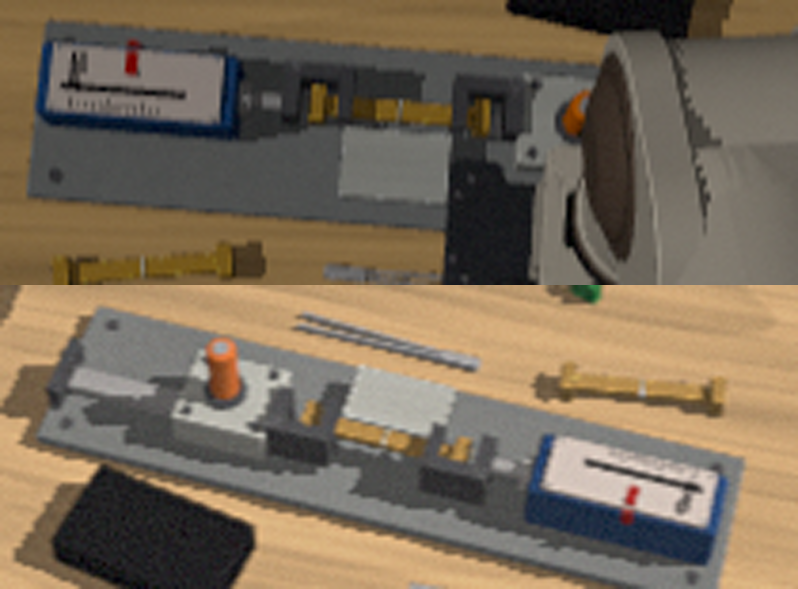

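Both heads now sit in the claws: A at (317,102) and B at (480,116) in the top half. I'll check numerically how far home they are.

Run:
```python
from h import *
for k,p,z in(("A",(317,102),53.5),("B",(480,116),53.5),("seam",(401,111),47),("face",(138,82),67)):
    print(k,inv(q,ray("top",full(p,(175,150)),z/1e3)).round(1))
for k,p,z in(("B",(310,412-285),53.5),("A",(456,446-285),53.5),("seam",(388,438-285),47),("face",(633,487-285),67)):
    print(k,inv(q,ray("scene",full(p,(175,205)),z/1e3)).round(1))
# predicted pixel overlays: shank edges at x=+-7
t=cv2.imread("pics/t3.png");s=cv2.imread("pics/s3.png");out=[]
for n,im,o in(("top",t,(240,160)),("scene",s,(240,220))):
    c=cv2.resize(im[o[1]:o[1]+50,o[0]:o[0]+80],None,fx=10,fy=10,interpolation=cv2.INTER_CUBIC)[:300 if n=="top" else 500][-300:]
    off=0 if n=="top" else 200
    # outline of bar at home (top of shank z47, heads z53.5), y offset 0
    for P in([(-7,-33,47),(-7,33,47),(7,33,47),(7,-33,47)],[(-12,52,53.5),(12,52,53.5),(12,63,53.5),(-12,63,53.5)],[(-12,-52,53.5),(12,-52,53.5),(12,-63,53.5),(-12,-63,53.5)],[(-12,33,62),(26,33,62),(26,43,62),(-12,43,62)]):
        pp=((proj(n,T(q,P))-o+.5)*10-.5-[0,off]).astype(int); cv2.polylines(c,[pp],True,(255,255,0) if P[0][2]<60 else (255,0,255),1)
    out.append(c)
cv2.imwrite("pics/o3.png",np.vstack(out))
```

```text
A [-1.8 57.4]
B [ -2.7 -56.1]
seam [-2.1 -1.2]
face [ -0.6 180.1]
B [ -5.2 -59.9]
A [-5.9 51.4]
seam [-3.1  0.6]
face [  1.8 183.3]
```

View pics/o3.png

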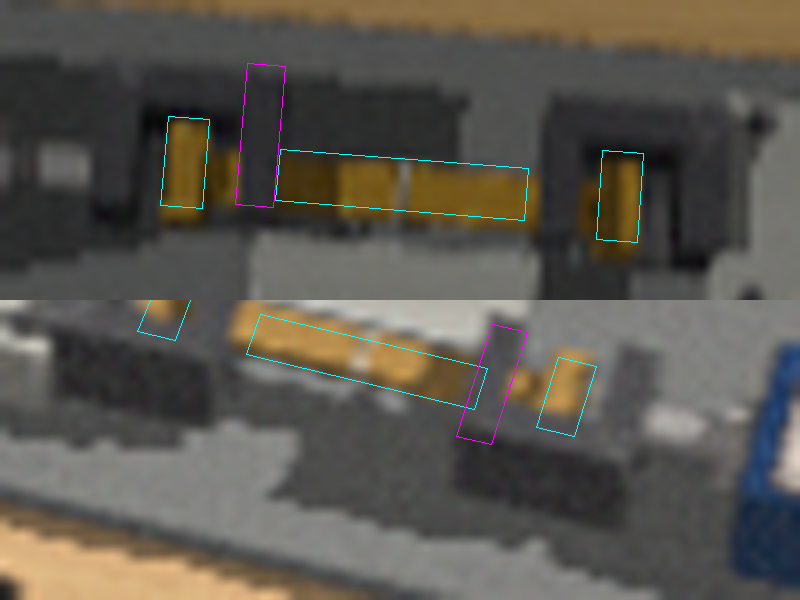

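The bar is square, with both ends equal, but it reads about 2–3 mm short, which is within the frame uncertainty. To tell a jam from the stop, I'll push again harder at mid-height and compare the stopping position and the pictures.

Run:
```python
from h import *
r.move_ptp(W(-40,0,130),ori())
r.move_straight(W(-34,0,44),feed=.15)
r.move_straight(W(-21,0,44),feed=.06); show("near")
x,z=-21,44
while x<-3:
    x+=1.5; z+=.4*(x>-19); r.move_straight(W(x,0,z),feed=.03); a=st()
    print(x,a[1].round(1),round(a[2],1),a[3].round(1))
    if a[3][0]<-20: break
r.sleep(.2); show("push")
r.move_straight(W(-30,0,44),feed=.08)
r.move_straight(W(-40,0,150),feed=.25)
r.move_ptp(W(-120,-124,210),ori()); show("clear")
f=cams.grab_frame("scene"); cv2.imwrite("pics/s4.png",f[:,:,::-1])
g=cams.grab_frame("top"); cv2.imwrite("pics/t4.png",g[:,:,::-1])
for n,o,(x0,x1,y0,y1) in(("t","s",(252,305,165,190)),("s","t",(250,303,230,255))):
    A=[cv2.imread(f"pics/{n}{k}.png")[y0:y1,x0:x1].astype(np.float32) for k in(3,4)]
    m=[]
    for a in A:
        a8=cv2.resize(a.astype(np.uint8),None,fx=8,fy=8,interpolation=cv2.INTER_CUBIC);h=cv2.cvtColor(a8,cv2.COLOR_BGR2HSV)
        k=(h[...,0]>14)&(h[...,0]<28)&(h[...,1]>140)&(h[...,2]>60);ys,xs=np.nonzero(k);m.append((xs.mean()/8,ys.mean()/8,len(xs)))
    print(n,np.abs(A[0]-A[1]).max(),m)
out=[]
for n,o in(("t",(248,160)),("s",(248,225))):
    c=cv2.imread(f"pics/{n}4.png")[o[1]:o[1]+35,o[0]:o[0]+66]
    c=(255*(c/255.)**.5).astype(np.uint8); out.append(cv2.resize(c,None,fx=8.5,fy=8.5,interpolation=cv2.INTER_CUBIC))
cv2.imwrite("pics/o4.png",np.vstack(out))
```

```text
near 12.59 [-20.1   0.1] 44.4 [-0.8 -0.5  0.2]
-19.5 [-19.6   0.1] 44.0 [-2.2  0.8  1. ]
-18.0 [-19.3   0. ] 44.0 [-4.5  0.3  2.7]
-16.5 [-19.2   0. ] 44.0 [-7.2  0.5  2.7]
-15.0 [-19.   0.] 44.0 [-9.7  0.7  3.6]
-13.5 [-18.9   0. ] 44.0 [-12.6   0.8   3.4]
-12.0 [-18.7   0. ] 44.0 [-15.2   0.9   3.3]
-10.5 [-18.6  -0. ] 44.0 [-17.3   0.9   4.2]
-9.0 [-18.5  -0. ] 43.9 [-20.8   0.5   4.6]
push 14.79 [-18.4  -0. ] 44.0 [-20.5   0.3   5.2]
clear 16.47 [-119.9 -123.8] 209.5 [0.  0.7 0.6]
t 12.0 [(np.float64(27.95768666857388), np.float64(14.133046059218996), 13982), (np.float64(27.99322616250089), np.float64(14.139553514206366), 14043)]
s 15.0 [(np.float64(26.261578487448364), np.float64(14.87887273593899), 6294), (np.float64(26.473088923556944), np.float64(14.987207488299532), 6410)]
```

View pics/o4.png

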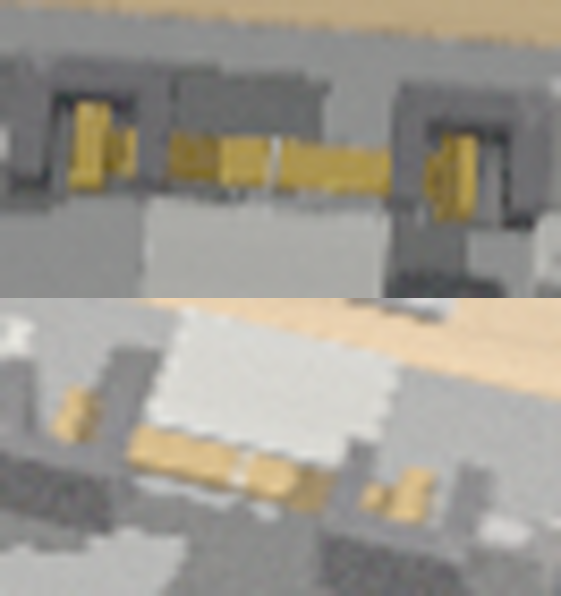

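The bar didn't budge at 20 N: the stop is hard, the picture centroids are unchanged, and in the crop the shank lies clear of the ledge's back edge, parallel to it, with both heads deep in the claw gaps. The bar is home. Next I'll grip the handle and draw.

Run:
```python
from h import *
jaws.grip(0.55)
r.move_ptp(W(0,-124,190),ori())
r.move_straight(W(0,-124,72),feed=.12); show("down")
jaws.grip(0.0,40); r.sleep(.1); s=monitor.read_state(); print(s["gripper_width"],s["finger_force"]); show("gripped")
y=-124
for y in (-130,-136,-140,-145,-150,-155,-160,-165):
    r.move_straight(W(0,y,72),feed=.025); show(y)
r.sleep(.2); show("hold")
for n in("scene","top"):
    f=cams.grab_frame(n); cv2.imwrite(f"pics/{n}5.png",f[:,:,::-1])
c=proj("scene",T(q,(0,182,67)))[0].astype(int); d=proj("top",T(q,(0,182,67)))[0].astype(int);print(c,d)
o=[]
for n,p in(("scene",c),("top",d)):
    im=cv2.imread(f"pics/{n}5.png")[p[1]-22:p[1]+22,p[0]-40:p[0]+40]; o.append(cv2.resize(im,None,fx=6.5,fy=6.5,interpolation=cv2.INTER_CUBIC))
cv2.imwrite("pics/o5.png",np.vstack(o))
```

```text
down 19.02 [   0.7 -123.9] 72.8 [ 0.4 -0.2  0. ]
0.2325386815668018 40.00043749809265
gripped 19.7 [ 1.000e-01 -1.239e+02] 72.2 [-0.2 -0.4  2.4]
-130 20.09 [ 1.000e-01 -1.308e+02] 72.2 [-1.4 -0.9  5.2]
-136 20.48 [ 1.000e-01 -1.368e+02] 72.2 [-1.7 -0.1  5.9]
-140 20.79 [ 1.000e-01 -1.409e+02] 72.2 [-2.   0.5  6. ]
-145 21.14 [ 1.000e-01 -1.458e+02] 72.2 [-2.   1.5  7.1]
-150 21.49 [ 1.000e-01 -1.504e+02] 72.2 [-2.   1.2  6.8]
-155 21.84 [ 1.00e-01 -1.55e+02] 72.2 [-1.4  1.9  6.1]
-160 22.19 [ 1.000e-01 -1.596e+02] 72.2 [-1.4  3.2  5.8]
-165 22.54 [   0.  -164.1] 72.2 [-1.2  4.3  5.9]
hold 22.74 [   0.  -164.1] 72.2 [-1.8  4.5  6.2]
[340 257] [210 170]
```

View pics/o5.png

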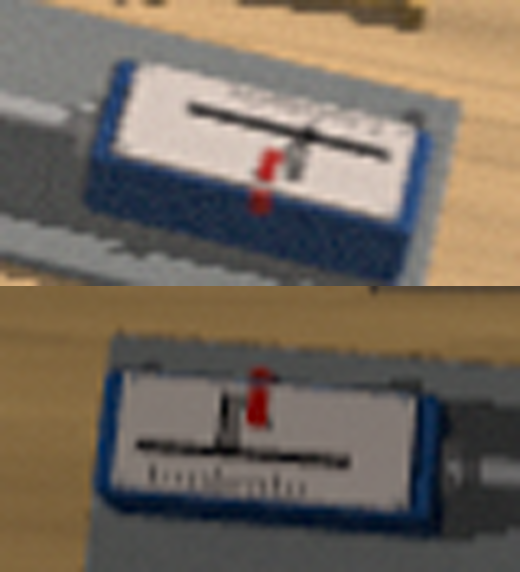

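The pointer stands at (300,152) in the scene crop and (230,420) in the top crop, with the band at (268,165) and (258,398). It is still about 11–14 mm short. I'll draw most of the remaining distance and measure again.

```bash
cat > m.py <<'E'
from h import *
def prof(k):  # dark profile along tester y on the strip x 4..14 of the face, rectified
    for n in("scene","top"):
        im=cv2.imread(f"pics/{n}{k}.png").astype(np.float32)
        ys=np.arange(170,240,.5)
        def strip(xs,z):
            a=[]
            for x in xs:
                p=proj(n,T(q,np.c_[np.full(len(ys),x),ys,np.full(len(ys),z)])).astype(np.float32)
                a.append(cv2.remap(im,p[:,0].copy(),p[:,1].copy(),cv2.INTER_LINEAR).reshape(-1,3))
            return np.mean(a,0)
        a=strip(np.arange(5,10,1.),71); g=a.max(1); 
        red=strip(np.arange(11,20,1.),69); rd=red[:,2]-red[:,1]
        w=np.clip(rd-.5*rd.max(),0,None); d=np.clip(.75*np.median(g)-g,0,None)
        print(n,"band y",(w@ys/w.sum()).round(1),"pointer y",(d@ys/max(d.sum(),1e-6)).round(1),"min at",ys[g.argmin()], g[::4].astype(int))
E
python3 - <<'E'
from h import *
from m import prof
prof(0) if False else None
import shutil; shutil.copy("pics/scene5.png","pics/scene05.png")
prof("0"); prof("5")
E
```

```text
scene band y 183.7 pointer y 221.0 min at 221.5 [206 209 210 207 200 188 176 170 173 186 200 208 206 207 208 208 207 206
 207 206 207 206 193 158 127 111 108 143 184 208 210 208 209 203 174]
top band y 185.8 pointer y 221.8 min at 224.5 [130 130 130 131 123  95 107 111 111 113 125 130 131 130 130 130 130 131
 130 130 130 130 128  88  76  76  73  46  80 114 130 131 130 130 120]
scene band y 183.7 pointer y 195.1 min at 194.5 [212 213 214 213 210 196 183 175 177 167 146 122 113 124 156 197 213 215
 213 212 214 213 211 210 211 212 212 210 212 213 213 213 215 208 178]
top band y 185.8 pointer y 197.1 min at 198.5 [129 130 129 129 123  97 107 110 111 112 119  95  76  71  28  77 119 129
 130 130 130 129 129 130 129 129 129 129 129 129 130 130 129 129 119]
```

Run:
```python
from h import *
from m import prof
for y in (-170,-175,-178.5):
    r.move_straight(W(0,y,72),feed=.025); show(y)
r.sleep(.3); show("hold"); print(monitor.read_state()["gripper_width"])
for n in("scene","top"):
    f=cams.grab_frame(n); cv2.imwrite(f"pics/{n}6.png",f[:,:,::-1])
prof("6")
o=[]
for n,(x,y) in(("scene",(340,257)),("top",(210,170))):
    im=cv2.imread(f"pics/{n}6.png")[y-18:y+12,x-25:x+25]; o.append(cv2.resize(im,None,fx=10,fy=10,interpolation=cv2.INTER_CUBIC))
cv2.imwrite("pics/o6.png",np.vstack(o))
```

```text
-170 23.19 [ 1.000e-01 -1.686e+02] 72.2 [-2.1  5.6  5.8]
-175 23.54 [ 1.000e-01 -1.731e+02] 72.2 [-1.5  6.6  6.5]
-178.5 23.83 [   0.  -176.2] 72.2 [-2.1  6.9  6.8]
hold 24.13 [ 1.000e-01 -1.762e+02] 72.2 [-2.3  7.2  7.2]
0.23463062074142801
scene band y 184.0 pointer y 184.4 min at 183.5 [212 213 213 205 184 136  98  89 134 182 208 214 214 213 212 212 214 213
 212 212 213 213 213 212 211 211 211 212 213 212 211 214 216 207 176]
top band y 185.8 pointer y 184.5 min at 185.5 [130 131 130 130 120  76  67  60  54  62 115 129 130 130 130 130 130 129
 129 130 129 129 130 130 130 130 130 130 130 130 130 130 130 130 119]
```

View pics/o6.png

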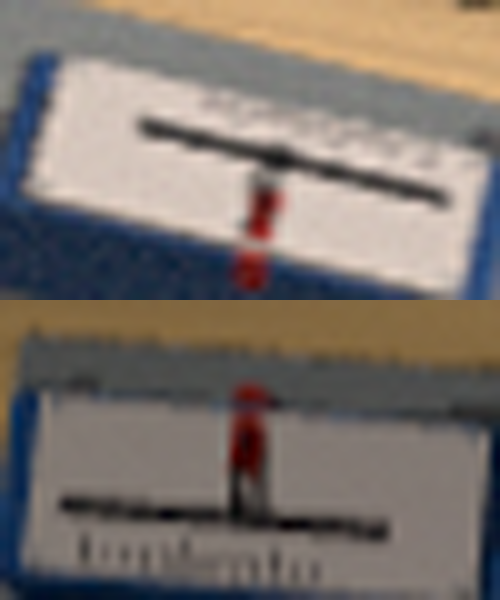

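The needle already lies over the band, about 1–2 mm short of its middle: (236,490) against the band centre at about (245,490) in the top crop. I'll make a final 1.3 mm correction, then hand in while holding.

Run:
```python
from h import *
from m import prof
r.move_straight(W(0,-180,72),feed=.02); r.sleep(.4); show("hold")
for n in("scene","top"):
    f=cams.grab_frame(n); cv2.imwrite(f"pics/{n}7.png",f[:,:,::-1])
prof("7"); print(monitor.read_state()["finger_force"])
print(workorder.close_job())
```

```text
hold 24.88 [   0.  -177.2] 72.2 [-2.1  8.4  6.6]
scene band y 184.4 pointer y 184.4 min at 183.0 [214 214 215 206 183 136 103 103 150 187 207 214 214 212 211 212 212 212
 212 213 213 213 212 213 212 212 213 212 211 212 213 213 216 208 177]
top band y 187.1 pointer y 184.1 min at 185.5 [129 129 129 129 120  78  69  48  43  92 121 129 130 130 130 130 130 129
 129 129 130 130 130 129 129 129 130 130 130 130 130 130 130 130 119]
40.01238942146301
the job is handed in; nothing more can be done
None
```

The job is handed in at about 25 s: I judge the test bar fully home in both claws (it didn't move under a 20 N push), and the gripper is still holding the handle with about 8 N on the bar and the pointer over the red band, within about 1–2 mm of its middle by the camera readings.

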